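# Dispense one setter disc and nudge it into the free seat

## Task

The two cups on the ware board each need a setter disc, and one disc already lies in its seat on the dispenser's apron. Press the red plunger fully down once with the fingertips and let it spring right up again, so that just one disc comes out, then gently nudge that disc sideways along the apron until it is home in the empty seat. Do not pick up or squeeze any disc, and leave the other discs, the cups and everything else where they are.

Things in the scene. Friction and masses are not known exactly. Their poses are not given: they have to be found in the camera images.
- dispenser: Fixed grey dispenser for white setter discs. Origin: table level, under the axis of its disc magazine; -x is the way discs come out, z up. Discs slide on a flat deck 16 mm above the table. The magazine (gate, cheeks, rods; within 31 mm of the axis) is 63 mm tall; behind it a bracket (x 36 to 88, y -41 to 41 mm) is 79 mm tall, the plunger's sleeve on it 101 mm.
- apron (a point): Point on the deck, at dispenser (-66, 0) mm, 16 mm above the table: middle of the open flat apron (x -100 to -28, y -140 to 140 mm) and about where the ejected disc's centre comes to lie (within 8 mm, in line with the magazine). A lip along the apron's front edge (x -99 to -96 mm) stands 5 mm above the deck.
- plunger (a joint): Plunger travel in m: 0 up, 0.034 down at its stop; moves straight down, springs up by itself when let go. Push needed: 5 to 8 N at first, 8 to 12 N near the bottom. Geared 2:1 to a blade that pushes the lowest disc out under the front gate; at full stroke it lies free on the apron. When the plunger is right up again the next disc drops into place: one disc a stroke.
- plunger_top (a point): Centre of the top of the plunger's red, slightly domed knob, 34 mm across: 141 mm above the table when up, at dispenser (+70, 0) mm, behind the magazine. It moves down with the plunger.
- free_pad: Flush black rubber pad, 37 mm across, on the deck: centre of the seat that is EMPTY at the start, at dispenser (-66, +105) or (-66, -105) mm. Fixed. A steel curb 10 mm high rounds the outer side of each seat only (inner radius 22.5 mm), so a disc slid outwards along the apron stops in it, centred on the pad.
- filled_pad: The same pad of the other seat (at the opposite y), hidden under the disc that already lies there. Fixed.
- disc_0: Loose white ceramic setter disc, 44 mm across, 10 mm thick, smooth, 40 to 85 g: the lowest in the magazine, the one that comes out. Origin: centre of its underside. Forced hard against a curb it can tip up.
- filled_disc: The same kind of disc, already set out in the other seat.
- disc_1: The same kind of disc, number 2 from the bottom of the magazine's four.
- disc_2: The same kind of disc, number 3 from the bottom of the magazine's four.
- disc_3: The same kind of disc, number 4 from the bottom of the magazine's four.
- cup_0: Unfired cast cup, 69 mm across, 68 mm tall, standing on the wooden ware board to the left. Origin: centre of its underside. Bystander.
- cup_1: Unfired cast cup, 66 mm across, 65 mm tall, on the same board. Origin: centre of its underside. Bystander.
- stopper_0: Conical plaster mould stopper, 50 mm across, 33 mm tall, to the right. Origin: centre of its underside. Bystander.
- stopper_1: Conical plaster mould stopper, 42 mm across, 33 mm tall, to the right. Origin: centre of its underside. Bystander.
- wooden_rib: Wooden potter's rib, 51 x 98 x 8 mm, lying to the right. Origin: centre of its underside. Bystander.
- cast_tube: Unfired cast tube lying on its side, 88 x 66 x 66 mm, to the right. Origin: centre of its underside. Bystander.
There are look-alikes about, which are no part of the job. Leave any blue or turquoise look-alike of the disc_3 alone.

How it is judged:
By the outcome, as a careful person would: the job done as asked, in the order asked, and still so for the second after the job is handed in, with the robot touching nothing.
It also fails if it takes over 45 s, if anything falls off the work surface, if the arm or the gripper's body presses on something with over 40 N, if the wrist force passes 120 N, or if a joint passes its speed limit or range.

## Robot

A 6-joint arm with a two-finger parallel gripper is mounted at the origin on a cart in front of the work surface, level with it; the furniture and walls round the work are solid. World frame = base frame: x ahead of the robot, y to its left, z up, the work surface at z = 0. Lengths are in m, angles in rad, forces in N, time in s.
With the tool pointing down it reaches from about 0.25 to 0.725 m from the base axis. Payload 4 kg.
Tool frame: the origin (TCP) lies midway between the tips of the shut fingers; the grasp point (between the pads) lies 19 mm behind it; z points along the fingers, y is the direction in which the jaws open and shut (so a half turn about z gives the same grasp; the last joint's range is limited). The gripper opens to 85 mm and grips with 20 to 120 N. Pads are 22 mm wide; open, the fingers measure 114 mm over their backs; the gripper's body (76 mm by 85 mm) begins 54 mm behind the grasp point. The pads swing forward as they close: fully open they stand 13 mm farther back than shut.
Start: joints at [1.142, 0.241, 0.005, 1.335, 0, 1.571], TCP at [0.208, 0.455, 0.231] pointing down, gripper open.
Joint ranges: [-2.72, 2.72], [-1.05, 1.87], [-1.09, 1.28], [-1.99, 2.15], [-1.42, 1.44], [-3.14, 3.14]. Speed limits (rad/s): [2.79, 2.79, 3.14, 3.14, 3.14, 3.14].

## Interface

Orientations are given as a unit quaternion [x, y, z, w].
In Python, from workcell import get_obs, camera, camera_model, job_done, masks_of gives the robot as it stands.
- The arm moves only by the tool jog_arm, never from a script. Its argument "deltas" is a list that holds one entry, the list of rows, each a list of 7 numbers: the shift along the tool's x, y, z in mm, then the turn, a rotation vector about the tool's x, y, z in degrees, then the finger opening in mm, from 0 to 85.4. A call has 1 to 5 rows; each row shifts and turns the pose as measured when the row begins, along the tool's axes as they then stand; what a row does not reach is not made up. A row lasts 1/10 s, in which the tool goes at most 50 mm and 8.59 degrees, less where a joint would pass 70% of its speed; a pose out of reach is approached as far as the arm can. A call with a gripper value outside its range is refused whole. The fingers move at their own pace and stop on an object; the grip force is fixed at half the most. Time passes only in rows, so rows that do not move let the fingers close. It gives the time, the measured TCP pose, the force and the opening at its end, in the units of the state.
- get_obs(): the state, without advancing time (a new reading comes with each control period).
- camera(name): name is "side" or "top"; returns the picture (420x560x3 uint8, red, green, blue); there is no depth.
- camera_model(name): a dict with "fovy" (degrees; the focal length in pixels is half the picture's height over the tangent of half this angle, whatever the lens; pixels are square), "cx", "cy" (the principal point, pixels), "pose" (4x4, takes a point from camera to world coordinates). Camera axes: x right, y down, z forward; pixel columns grow to the right and rows downward; lengths in m; the calibration is good to about 2 mm. A picture is of the moment at which its call begins. camera_model takes no time and is no camera call.
- job_done(): hands the job in, once; it reports no verdict.
Trained networks look in the newest picture that a camera, given by its name, has taken for a name from the list of things; names that differ only in an ending like _2 or _b are one class to them, and where a whole thing is asked for, a point or a joint stands for the part that bears it (a point fixed in the world has none). Each returns a list of dicts, best first, with "conf" (0 to 1); they miss things now and then, are a little off and sometimes report something else, mostly with a low value. They report only what shows in the picture. A call takes as long as a camera call. They do not tell look-alikes from the thing itself.
- masks_of(target, camera): "pixels" (420x560 bool, what is visible of it) and "at" ([column, row] in pixels, amid what is visible of it).
The state is a dict: "clock": time; "joint_pos": joint angles; "joint_vel": joint speeds; "tau": joint torques, N m; "eef_pos": TCP position; "tool_rot": TCP orientation; "ft_force": force on the tool from outside, world axes, zero at the start; "ft_torque": the same for the moment, N m; "grip_width": finger opening in m.
Only numpy, scipy, OpenCV 4.12 (cv2) and the standard library are available. Lean on these libraries where they do the work, as an engineer would, in place of code of your own. Each camera call takes 0.05 s, during which the arm holds its last target. There are 200 camera calls.

## Working session

There is one attempt and no reset: what is moved stays moved. The work goes in short steps, Python scripts to look and compute and a tool call to move; the robot and the scene stay as the last step left them, time stands still between calls to the robot, and variables do not carry over. Pictures are saved under pics/ and viewed, about 8 in all and at most 12, crops included, and the job is handed in when it is done.

Besides the shell and the picture viewer there is one more tool, called after "Emit:" by a JSON object that holds its "api" and its "payload". jog_arm: Moves the arm, as the interface text tells. Its arguments: {"type":"object","properties":{"deltas":{"type":"array"}},"required":["deltas"]}

```bash
mkdir -p pics; cat > h.py <<'E'
import numpy as np, cv2
from workcell import *
def ray(cam,uv):
    m=camera_model(cam); f=210/np.tan(np.radians(m["fovy"])/2); P=np.array(m["pose"])
    d=P[:3,:3]@np.array([(uv[0]-m["cx"])/f,(uv[1]-m["cy"])/f,1]); return P[:3,3],d
def at_z(cam,uv,z):
    o,d=ray(cam,uv); return o+d*(z-o[2])/d[2]
def proj(cam,p):
    m=camera_model(cam); f=210/np.tan(np.radians(m["fovy"])/2); P=np.array(m["pose"])
    q=P[:3,:3].T@(np.array(p)-P[:3,3]); return np.array([m["cx"]+f*q[0]/q[2],m["cy"]+f*q[1]/q[2]])
def save(cam,name,crop=None,s=1):
    im=camera(cam)
    if crop: im=im[crop[1]:crop[3],crop[0]:crop[2]]
    cv2.imwrite('pics/'+name,cv2.resize(im[:,:,::-1],None,fx=s,fy=s,interpolation=cv2.INTER_CUBIC))
E
python3 - <<'E'
from h import *
np.set_printoptions(precision=4,suppress=True)
a=camera('top');b=camera('side')
cv2.imwrite('pics/top0.png',a[:,:,::-1]);cv2.imwrite('pics/side0.png',b[:,:,::-1])
for c in('top','side'):
    m=camera_model(c);print(c,m['fovy'],np.array(m['pose']).round(3).tolist())
    for t in('plunger_top','free_pad','filled_disc','dispenser'):
        for r in masks_of(t,c):print(t,round(r['conf'],2),np.round(r['at']),r['pixels'].sum())
o=get_obs();print(o['clock'],o['eef_pos'],o['tool_rot'],o['grip_width'])
E
```

```text
top 45.829649804754695 [[-0.024, -0.981, 0.192, 0.248], [-1.0, 0.027, 0.013, -0.008], [-0.018, -0.191, -0.981, 1.529], [0.0, 0.0, 0.0, 1.0]]
free_pad 0.68 [346. 213.] 98
filled_disc 0.68 [281. 231.] 155
dispenser 0.57 [305. 212.] 3031
side 43.887138744594516 [[0.856, -0.218, 0.468, -0.152], [-0.516, -0.358, 0.778, -1.13], [-0.003, -0.908, -0.419, 0.742], [0.0, 0.0, 0.0, 1.0]]
filled_disc 0.72 [241. 263.] 132
dispenser 0.69 [293. 271.] 3085
0.5 [0.2079 0.4547 0.2313] [ 0.2128  0.9771 -0.      0.    ] 0.08573240006230635
```

View pics/top0.png

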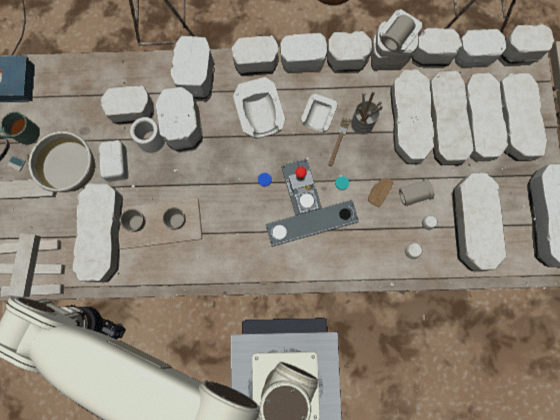

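View pics/side0.png

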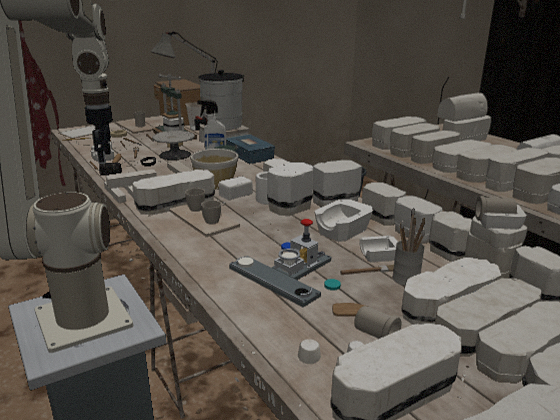

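Top view: red plunger at (300,172), magazine with a white disc at (307,200), filled seat at (279,232), and the empty black pad at (345,213). Blue (265,180) and turquoise (342,183) discs on the table are look-alikes. Side view: knob at (307,223), filled disc at (245,262), empty pad at (302,292).

```bash
python3 - <<'E'
from h import *
np.set_printoptions(precision=4,suppress=True)
a=camera('top');b=camera('side')
def red(im,box):
    x0,y0,x1,y1=box; s=im[y0:y1,x0:x1].astype(int); m=(s[...,0]>110)&(s[...,1]<70)&(s[...,2]<70)
    v,u=np.nonzero(m); return np.array([u.mean()+x0,v.mean()+y0]),m.sum()
rt=red(a,(285,155,320,190));rs=red(b,(290,210,325,240));print(rt,rs)
print('knob z.137',at_z('top',rt[0],.137),at_z('side',rs[0],.135))
P=at_z('top',masks_of('free_pad','top')[0]['at'],.016)
F=at_z('top',masks_of('filled_disc','top')[0]['at'],.026)
print('pad',P,'filled',F,np.linalg.norm((P-F)[:2]))
# fit pose (x,y,yaw) w/ knob, pads
K=at_z('top',rt[0],.137)
L=np.array([[-66,-105],[-66,105],[70,0]])/1e3;W=np.array([P[:2],F[:2],K[:2]])
lc=L.mean(0);wc=W.mean(0);A=(L-lc).T@(W-wc);th=np.arctan2(A[0,1]-A[1,0],A[0,0]+A[1,1])
R=np.array([[np.cos(th),-np.sin(th)],[np.sin(th),np.cos(th)]]);t=wc-R@lc
print('yaw',np.degrees(th),'t',t,'res',W-(L@R.T+t))
g=lambda x,y,z:np.r_[R@np.array([x,y])+t,z]
im=[a.copy(),b.copy()]
for p in[(.07,0,.141),(-.066,0,.016),(-.066,.105,.026),(-.066,-.105,.016),(-.1,.14,.016),(-.1,-.14,.016),(-.028,-.14,.016),(-.028,.14,.016),(0,0,.063)]:
    for k,c in enumerate(('top','side')):
        u=proj(c,g(*p)); print(p,c,u.round(1),g(*p).round(4)); cv2.circle(im[k],tuple(int(round(x)) for x in u),0,(0,255,0),-1)
o=np.hstack([cv2.resize(im[0][140:260,240:380],None,fx=2.8,fy=2.8,interpolation=0),cv2.resize(im[1][200:320,215:355],None,fx=2.8,fy=2.8,interpolation=0)])
cv2.imwrite('pics/fit.png',o[:,:,::-1])
E
```

```text
(array([300.4839, 171.7742]), np.int64(93)) (array([306.4286, 220.9762]), np.int64(42))
knob z.137 [ 0.6099 -0.0634  0.137 ] [ 0.6147 -0.0577  0.135 ]
pad [ 0.5118 -0.195   0.016 ] filled [0.4551 0.0027 0.026 ] 0.20567923514525335
yaw 15.4861325458697 t [ 0.5455 -0.0797] res [[ 0.0019  0.0035]
 [ 0.0012 -0.0012]
 [-0.003  -0.0024]]
(0.07, 0, 0.141) top [299.7 170.4] [ 0.613 -0.061  0.141]
(0.07, 0, 0.141) side [306.7 219.6] [ 0.613 -0.061  0.141]
(-0.066, 0, 0.016) top [311.7 221.7] [ 0.4819 -0.0973  0.016 ]
(-0.066, 0, 0.016) side [273.1 277.1] [ 0.4819 -0.0973  0.016 ]
(-0.066, 0.105, 0.026) top [279.  231.2] [0.4539 0.0038 0.026 ]
(-0.066, 0.105, 0.026) side [245.8 260.8] [0.4539 0.0038 0.026 ]
(-0.066, -0.105, 0.016) top [344.2 211.9] [ 0.5099 -0.1985  0.016 ]
(-0.066, -0.105, 0.016) side [303.  291.6] [ 0.5099 -0.1985  0.016 ]
(-0.1, 0.14, 0.016) top [271.4 245.5] [0.4118 0.0285 0.016 ]
(-0.1, 0.14, 0.016) side [228.5 264.1] [0.4118 0.0285 0.016 ]
(-0.1, -0.14, 0.016) top [358.5 219. ] [ 0.4865 -0.2413  0.016 ]
(-0.1, -0.14, 0.016) side [305.  302.2] [ 0.4865 -0.2413  0.016 ]
(-0.028, -0.14, 0.016) top [351.  197.1] [ 0.5559 -0.2221  0.016 ]
(-0.028, -0.14, 0.016) side [322.9 290.8] [ 0.5559 -0.2221  0.016 ]
(-0.028, 0.14, 0.016) top [264.6 223.2] [0.4812 0.0477 0.016 ]
(-0.028, 0.14, 0.016) side [246.8 255.2] [0.4812 0.0477 0.016 ]
(0, 0, 0.063) top [305.9 198.6] [ 0.5455 -0.0797  0.063 ]
(0, 0, 0.063) side [289.5 253.2] [ 0.5455 -0.0797  0.063 ]
```

View pics/fit.png

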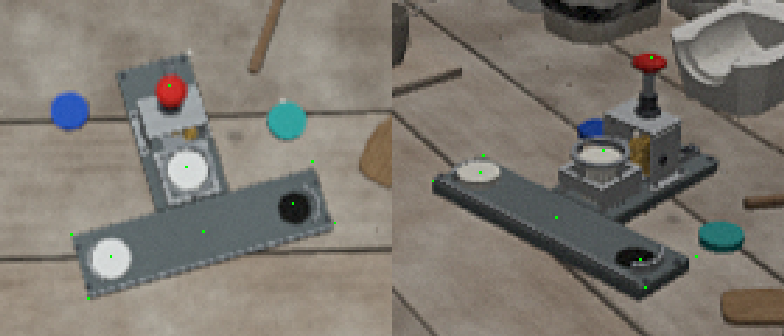

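The fit matches within about 3 mm, except near the right end of the apron. I'll refine it from colour centroids in the saved pictures, using both views.

```bash
python3 - <<'E'
from h import *
from scipy.optimize import least_squares
np.set_printoptions(precision=4,suppress=True)
I={c:cv2.imread(f'pics/{c}0.png')[:,:,::-1].astype(int) for c in('top','side')}
def cen(c,box,f):
    x0,y0,x1,y1=box; m=f(I[c][y0:y1,x0:x1]).astype(np.uint8)
    n,l,s,ce=cv2.connectedComponentsWithStats(m); k=1+s[1:,4].argmax(); return ce[k]+[x0,y0],s[k,4]
blk=lambda s:s.max(2)<38; wht=lambda s:s.min(2)>150
red=lambda s:(s[...,0]>110)&(s[...,1]<70)
M=[('top',(333,202,357,226),blk,(-.066,-.105,.016)),('top',(268,220,292,244),wht,(-.066,.105,.026)),('top',(285,155,320,190),red,(.07,0,.136)),
('side',(288,282,315,300),blk,(-.066,-.105,.016)),('side',(230,252,260,272),wht,(-.066,.105,.0255)),('side',(290,210,325,240),red,(.07,0,.137))]
obs=[]
for c,b,f,p in M: u,n=cen(c,b,f); obs.append(u); print(c,p,u.round(1),n)
def g(q,p): 
    s,k=np.sin(q[2]),np.cos(q[2]); return [q[0]+k*p[0]-s*p[1],q[1]+s*p[0]+k*p[1],p[2]]
for sel in([0,1,2],[3,4,5],range(6)):
    r=least_squares(lambda q:np.concatenate([proj(M[i][0],g(q,M[i][3]))-obs[i] for i in sel]),[.545,-.08,.27],loss='soft_l1')
    print(r.x[:2],np.degrees(r.x[2]),r.fun.round(2))
q=r.x
for p in[(.07,0,.141),(-.066,0,.016),(-.066,.105,.026),(-.066,-.105,.016),(-.028,-.14,.016)]:print(p,np.round(g(q,p),4),proj('top',g(q,p)).round(1))
E
```

```text
top (-0.066, -0.105, 0.016) [344.6 213.6] 84
top (-0.066, 0.105, 0.026) [279.  231.7] 163
top (0.07, 0, 0.136) [300.5 171.9] 93
side (-0.066, -0.105, 0.016) [300.4 290.9] 54
side (-0.066, 0.105, 0.0255) [245.3 260.7] 82
side (0.07, 0, 0.137) [306.5 221.1] 45
[ 0.5423 -0.0812] 14.463127907759194 [-0.06 -0.02 -0.01  0.08  0.06 -0.06]
[ 0.544  -0.0775] 13.720543014874929 [ 0.19  0.58 -0.05 -0.58 -0.15 -0.14]
[ 0.5424 -0.0804] 14.112203842004341 [-0.37  0.18 -0.44 -0.12 -0.06 -0.14  0.64  1.24 -0.13  0.14 -0.16  0.31]
(0.07, 0, 0.141) [ 0.6103 -0.0634  0.141 ] [300.5 171.3]
(-0.066, 0, 0.016) [ 0.4784 -0.0965  0.016 ] [311.5 222.9]
(-0.066, 0.105, 0.026) [0.4528 0.0053 0.026 ] [278.6 231.6]
(-0.066, -0.105, 0.016) [ 0.504  -0.1984  0.016 ] [344.2 213.8]
(-0.028, -0.14, 0.016) [ 0.5494 -0.223   0.016 ] [351.4 199.1]
```

Emit:
{"api": "jog_arm", "payload": {"deltas": [[[0, 0, 0, 0, 0, 8.5, 0], [0, 0, 0, 0, 0, 8.5, 0], [0, 0, 0, 0, 0, 8.5, 0], [0, 0, 0, 0, 0, 8.5, 0], [0, 0, 0, 0, 0, 8.5, 0]]]}}

```text
clock: 1.2
eef_pos: [0.2079, 0.4548, 0.2315]
tool_rot: [0.558, 0.83, 0.0, -0.0]
ft_force: [0.3, 0.8, 0.2]
grip_width: 0.0121
```

```bash
cat >> h.py <<'E'
T=np.array([.5424,-.0806]); TH=np.radians(14.3)
RD=np.array([[np.cos(TH),-np.sin(TH)],[np.sin(TH),np.cos(TH)]])
def st():
    from scipy.spatial.transform import Rotation as Ro
    o=get_obs(); R=Ro.from_quat(o['tool_rot']).as_matrix(); p=np.array(o['eef_pos'])
    print('t',round(o['clock'],2),'pos',p.round(4),'yaw_y',np.degrees(np.arctan2(R[1,1],R[0,1])).round(2),'z',R[:,2].round(3),
     'disp',((p[:2]-T)@RD*1e3).round(1),'F',np.round(o['ft_force'],1),'w',round(o['grip_width'],4))
    return p,R
def to(x,y,z):
    p,R=st(); t=np.r_[T+RD@[x/1e3,y/1e3],z/1e3]; print('go tool mm',(R.T@(t-p)*1e3).round(1))
E
python3 -c "
from h import *
to(70,0,200)"
```

```text
t 1.2 pos [0.2079 0.4548 0.2315] yaw_y 22.2 z [ 0.  0. -1.] disp [-191.9  601.4] F [0.3 0.8 0.2] w 0.0121
go tool mm [-631.7  176.7   31.4]
```

Emit:
{"api": "jog_arm", "payload": {"deltas": [[[0, 0, 0, 0, 0, 7.9, 0], [-42, 18, 0, 0, 0, 0, 0], [-45, 20, 0, 0, 0, 0, 0], [-45, 20, 0, 0, 0, 0, 0], [-45, 20, 0, 0, 0, 0, 0]]]}}

```text
clock: 1.7
eef_pos: [0.3268, 0.3033, 0.231]
tool_rot: [0.612, 0.791, 0.002, -0.001]
ft_force: [0.7, 0.3, -0.3]
grip_width: 0.0001
```

Emit:
{"api": "jog_arm", "payload": {"deltas": [[[-45, 20, 0, 0, 0, 0, 0], [-45, 20, 0, 0, 0, 0, 0], [-45, 20, 0, 0, 0, 0, 0], [-45, 20, 0, 0, 0, 0, 0], [-45, 20, 0, 0, 0, 0, 0]]]}}

```text
clock: 2.2
eef_pos: [0.4822, 0.1066, 0.2319]
tool_rot: [0.611, 0.792, 0.004, 0.0]
ft_force: [1.3, 1.3, 0.5]
grip_width: 0.0002
```

```bash
python3 -c "
from h import *
to(70,0,200)"
```

```text
t 2.2 pos [0.4822 0.1066 0.2319] yaw_y 14.66 z [ 0.005  0.006 -1.   ] disp [-12.1 196.3] F [1.3 1.3 0.5] w 0.0002
go tool mm [-196.9   80.7   31.6]
```

Emit:
{"api": "jog_arm", "payload": {"deltas": [[[-45, 18, 0, 0, 0, 0, 0], [-45, 18, 0, 0, 0, 0, 0], [-45, 18, 0, 0, 0, 0, 0], [-45, 18, 8, 0, 0, 0, 0], [-15, 8, 22, 0, 0, 0, 0]]]}}

```text
clock: 2.7
eef_pos: [0.6157, -0.0714, 0.2049]
tool_rot: [0.613, 0.79, 0.007, 0.005]
ft_force: [-0.2, 0.5, 0.6]
grip_width: 0.0001
```

Emit:
{"api": "jog_arm", "payload": {"deltas": [[[0, 0, 0, 0, 0, 0, 0]]]}}

```text
clock: 2.8
eef_pos: [0.6151, -0.0737, 0.2008]
tool_rot: [0.615, 0.789, 0.005, 0.002]
ft_force: [-1.3, 0.0, -1.3]
grip_width: -0.0001
```

```bash
python3 -c "
from h import *
to(70,0,150)"
```

```text
t 2.8 pos [ 0.6151 -0.0737  0.2008] yaw_y 14.13 z [ 0.01   0.005 -1.   ] disp [ 72.1 -11.3] F [-1.3  0.  -1.3] w -0.0001
go tool mm [11.1 -2.7 50.8]
```

Emit:
{"api": "jog_arm", "payload": {"deltas": [[[11, -2, 20, 0.6, -0.1, 0, 0], [0, 0, 25, 0, 0, 0, 0], [0, 0, 0, 0, 0, 0, 0]]]}}

```text
clock: 3.1
eef_pos: [0.6105, -0.0629, 0.1563]
tool_rot: [0.615, 0.788, 0.001, -0.0]
ft_force: [-0.3, 0.2, -0.8]
grip_width: 0.0003
```

```bash
python3 -c "
from h import *
to(70,0,107)
a=camera('side')[190:280,270:350];b=camera('top')[130:220,260:340]
cv2.imwrite('pics/pre.png',cv2.resize(np.hstack([b,a])[:,:,::-1],None,fx=4.5,fy=4.5,interpolation=2))"
```

```text
t 3.1 pos [ 0.6105 -0.0629  0.1563] yaw_y 14.06 z [ 0.001  0.002 -1.   ] disp [70.4  0.3] F [-0.3  0.2 -0.8] w 0.0003
go tool mm [-0.4 -0.4 49.3]
```

View pics/pre.png

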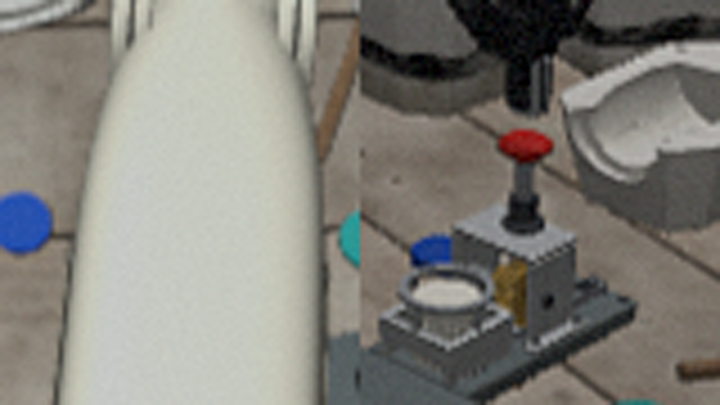

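The side view shows the closed fingertips centred a little above the red knob. I'll press it now.

Emit:
{"api": "jog_arm", "payload": {"deltas": [[[0, 0, 12, 0, 0, 0, 0], [0, 0, 10, 0, 0, 0, 0], [0, 0, 10, 0, 0, 0, 0], [0, 0, 8, 0, 0, 0, 0]]]}}

```text
clock: 3.6
eef_pos: [0.6162, -0.0624, 0.1269]
tool_rot: [0.615, 0.789, 0.006, 0.008]
ft_force: [-5.3, -0.2, 9.3]
grip_width: 0.0001
```

```bash
python3 -c "
from h import *
to(70,0,107)"
```

```text
t 3.6 pos [ 0.6162 -0.0624  0.1269] yaw_y 14.16 z [ 0.02  -0.001 -1.   ] disp [76.  -0.6] F [-5.3 -0.2  9.3] w 0.0001
go tool mm [ 0.7 -6.4 19.8]
```

Emit:
{"api": "jog_arm", "payload": {"deltas": [[[0, -5, 7, 1.0, 0, 0, 0], [0, -3, 7, 0.5, 0, 0, 0], [0, -2, 7, 0.3, 0, 0, 0]]]}}

```text
clock: 3.9
eef_pos: [0.615, -0.0631, 0.1137]
tool_rot: [0.614, 0.789, 0.001, 0.006]
ft_force: [-1.6, 1.8, 9.2]
grip_width: 0.0002
```

```bash
python3 -c "
from h import *
to(70,0,107)"
```

```text
t 3.9 pos [ 0.615  -0.0631  0.1137] yaw_y 14.25 z [ 0.011 -0.006 -1.   ] disp [74.6 -0.9] F [-1.6  1.8  9.2] w 0.0002
go tool mm [ 1.  -4.7  6.7]
```

Emit:
{"api": "jog_arm", "payload": {"deltas": [[[0, -3, 7, 0.5, 0.4, 0, 0], [0, -2, 6, 0.3, 0, 0, 0], [0, -1, 6, 0.2, 0, 0, 0]]]}}

```text
clock: 4.2
eef_pos: [0.6153, -0.063, 0.106]
tool_rot: [0.613, 0.79, 0.003, 0.005]
ft_force: [-15.0, 1.0, 41.1]
grip_width: 0.0001
```

```bash
python3 -c "
from h import *
to(70,0,107)"
```

```text
t 4.2 pos [ 0.6153 -0.063   0.106 ] yaw_y 14.34 z [ 0.012 -0.001 -1.   ] disp [75. -1.] F [-15.    1.   41.1] w 0.0001
go tool mm [ 1.  -5.  -1.1]
```

The force has jumped to 41 N at z = 106 mm, so the plunger is on its stop. I'll lift straight off.

Emit:
{"api": "jog_arm", "payload": {"deltas": [[[0, 0, -15, 0, 0, 0, 0], [0, 0, -25, 0, 0, 0, 0], [0, 0, -40, 0, 0, 0, 0], [0, 0, -40, 0, 0, 0, 0], [0, 0, 0, 0, 0, 0, 0]]]}}

```text
clock: 4.7
eef_pos: [0.6139, -0.0624, 0.2324]
tool_rot: [0.613, 0.79, 0.004, 0.007]
ft_force: [0.3, -0.8, 0.3]
grip_width: 0.0001
```

```bash
python3 -c "
from h import *
to(-66,45,200)
im=camera('side');cv2.imwrite('pics/side1.png',im[:,:,::-1])
cv2.imwrite('pics/ej.png',cv2.resize(im[200:320,215:355,::-1],None,fx=4,fy=4,interpolation=2))"
```

```text
t 4.7 pos [ 0.6139 -0.0624  0.2324] yaw_y 14.37 z [ 0.016 -0.001 -1.   ] disp [73.7 -0.1] F [ 0.3 -0.8  0.3] w 0.0001
go tool mm [  45.4 -140.2   30. ]
```

View pics/ej.png

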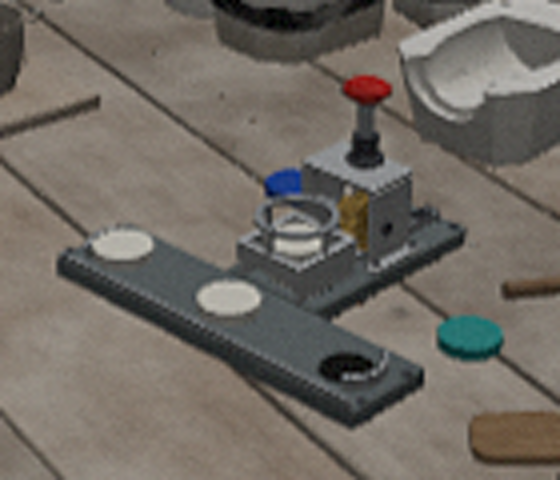

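One disc is out at about (272,274) in the side view, the plunger is fully up, and the other disc still sits in its seat.

```bash
python3 -c "
from h import *
im=cv2.imread('pics/side1.png')[:,:,::-1].astype(int)
for b in((255,265,288,285),(230,252,260,270)):
    s=im[b[1]:b[3],b[0]:b[2]].min(2)>140
    n,l,S,c=cv2.connectedComponentsWithStats(s.astype(np.uint8));k=1+S[1:,4].argmax();u=c[k]+b[:2]
    p=at_z('side',u,.0255);print(u,S[k,4],p,((p[:2]-T)@RD*1e3).round(1))
"
```

```text
[271.77894737 273.90526316] 95 [ 0.47931313 -0.09488069  0.0255    ] [-64.7   1.7]
[245.28735632 260.59770115] 87 [0.45376218 0.00648434 0.0255    ] [-64.4 106.3]
```

Emit:
{"api": "jog_arm", "payload": {"deltas": [[[10, -40, 0, 0.9, 0.2, 0, 18], [15, -40, 0, 0, 0, 0, 18], [15, -40, 0, 0, 0, 0, 18], [5, -20, 25, 0, 0, 0, 18], [0, 0, 0, 0, 0, 0, 18]]]}}

```text
clock: 5.25
eef_pos: [0.4564, -0.0525, 0.1938]
tool_rot: [0.613, 0.79, -0.006, -0.007]
ft_force: [0.3, -0.2, -0.5]
grip_width: 0.018
```

```bash
python3 -c "
from h import *
to(-66,46,60)"
```

```text
t 5.25 pos [ 0.4564 -0.0525  0.1938] yaw_y 14.38 z [-0.019  0.    -1.   ] disp [-76.4  48.5] F [ 0.3 -0.2 -0.5] w 0.018
go tool mm [ -3.1  12.8 133.5]
```

Emit:
{"api": "jog_arm", "payload": {"deltas": [[[-3, 10, 20, -1.0, -0.3, 0, 18], [0, 0, 35, 0, 0, 0, 18], [0, 0, 35, 0, 0, 0, 18], [0, 0, 25, 0, 0, 0, 18], [0, 0, 0, 0, 0, 0, 18]]]}}

```text
clock: 5.75
eef_pos: [0.4733, -0.0534, 0.076]
tool_rot: [0.613, 0.79, 0.002, 0.004]
ft_force: [-0.1, 0.2, -0.5]
grip_width: 0.018
```

```bash
python3 -c "
from h import *
to(-66,46,20)"
```

```text
t 5.75 pos [ 0.4733 -0.0534  0.076 ] yaw_y 14.38 z [ 0.008 -0.001 -1.   ] disp [-60.3  43.4] F [-0.1  0.2 -0.5] w 0.018
go tool mm [ 2.8 -6.2 56. ]
```

Emit:
{"api": "jog_arm", "payload": {"deltas": [[[3, -5, 10, 0.4, 0.1, 0, 18], [0, 0, 15, 0, 0, 0, 18], [0, 0, 12, 0, 0, 0, 18], [0, 0, 0, 0, 0, 0, 18]]]}}

```text
clock: 6.15
eef_pos: [0.4725, -0.052, 0.04]
tool_rot: [0.613, 0.79, 0.001, 0.003]
ft_force: [-0.9, 0.7, 0.4]
grip_width: 0.018
```

```bash
python3 -c "
from h import *
to(-66,46,20)
im=camera('side')
cv2.imwrite('pics/down.png',cv2.resize(im[200:320,215:355,::-1],None,fx=4,fy=4,interpolation=2))"
```

```text
t 6.15 pos [ 0.4725 -0.052   0.04  ] yaw_y 14.38 z [ 0.006 -0.002 -1.   ] disp [-60.7  45. ] F [-0.9  0.7  0.4] w 0.018
go tool mm [ 1.  -5.4 19.9]
```

View pics/down.png

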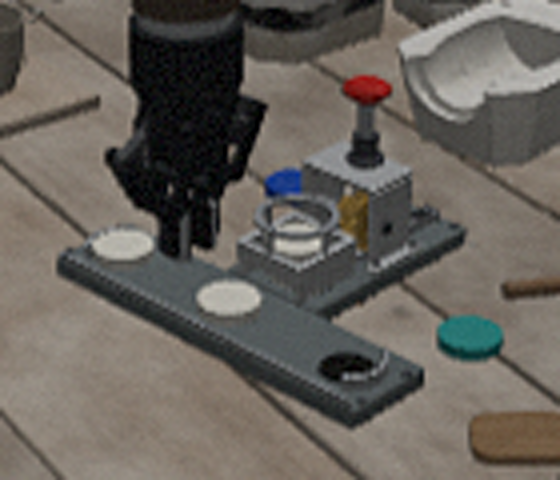

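The view shows the fingers above the apron between the filled disc (122,243) and the free disc (229,298). But the gripper's knuckles bulge along the jaw axis and would pass too near the magazine. I'll rise, turn 90° so the jaws lie along the apron, and push with the closed fingers' flat back.

Emit:
{"api": "jog_arm", "payload": {"deltas": [[[2, -4, -25, 0.3, 0, 0, 0], [3, 0, -35, 0, 0, 0, 0], [3, 0, -30, 0, 0, 0, 0], [0, 0, 0, 0, 0, 0, 0]]]}}

```text
clock: 6.6
eef_pos: [0.4681, -0.0449, 0.1365]
tool_rot: [0.613, 0.79, 0.0, 0.003]
ft_force: [0.5, -0.8, -0.5]
grip_width: 0.0001
```

```bash
python3 -c "
from h import *
to(-66,55,120); print(np.round(get_obs()['joint_pos'],2))"
```

```text
t 6.6 pos [ 0.4681 -0.0449  0.1365] yaw_y 14.36 z [ 0.005 -0.003 -1.   ] disp [-63.2  52.9] F [ 0.5 -0.8 -0.5] w 0.0001
go tool mm [ 2.1 -2.9 16.5]
[-0.09  0.24 -0.25  1.07 -0.    1.23]
```

Emit:
{"api": "jog_arm", "payload": {"deltas": [[[0, 0, 0, 0, 0, -8.5, 0], [0, 0, 0, 0, 0, -8.5, 0], [0, 0, 0, 0, 0, -8.5, 0], [0, 0, 0, 0, 0, -8.5, 0], [0, 0, 0, 0, 0, -8.5, 0]]]}}

```text
clock: 7.1
eef_pos: [0.4704, -0.0452, 0.1401]
tool_rot: [0.279, 0.96, -0.0, 0.007]
ft_force: [0.2, -0.4, 0.3]
grip_width: -0.0001
```

Emit:
{"api": "jog_arm", "payload": {"deltas": [[[0, 0, 0, 0, 0, -8.5, 0], [0, 0, 0, 0, 0, -8.5, 0], [0, 0, 0, 0, 0, -8.5, 0], [0, 0, 0, 0, 0, -8.5, 0], [0, 0, 0, 0, 0, -8.5, 0]]]}}

```text
clock: 7.6
eef_pos: [0.4706, -0.0455, 0.1406]
tool_rot: [-0.092, 0.996, -0.003, 0.007]
ft_force: [1.1, -1.0, -0.7]
grip_width: -0.0001
```

Emit:
{"api": "jog_arm", "payload": {"deltas": [[[0, 0, 0, 0, 0, -5, 0], [0, 0, 0, 0, 0, 0, 0]]]}}

```text
clock: 7.8
eef_pos: [0.4706, -0.0456, 0.1407]
tool_rot: [-0.138, 0.99, -0.004, 0.008]
ft_force: [0.2, -0.3, 0.7]
grip_width: -0.0002
```

```bash
python3 -c "
from h import *
to(-66,48,60)"
```

```text
t 7.8 pos [ 0.4706 -0.0456  0.1407] yaw_y 105.82 z [ 0.016 -0.005 -1.   ] disp [-60.9  51.6] F [ 0.2 -0.3  0.7] w -0.0002
go tool mm [ 6.3 -2.8 80.7]
```

Emit:
{"api": "jog_arm", "payload": {"deltas": [[[5, -2, 20, -0.5, 0.8, 1.5, 0], [0, 0, 35, 0, 0, 0, 0], [0, 0, 30, 0, 0, 0, 0], [0, 0, 0, 0, 0, 0, 0]]]}}

```text
clock: 8.2
eef_pos: [0.4692, -0.0495, 0.0555]
tool_rot: [-0.12, 0.993, -0.001, 0.003]
ft_force: [-1.0, -0.2, 0.2]
grip_width: -0.0002
```

```bash
python3 -c "
from h import *
to(-66,48,20)"
```

```text
t 8.2 pos [ 0.4692 -0.0495  0.0555] yaw_y 103.77 z [ 0.007 -0.001 -1.   ] disp [-63.2  48.2] F [-1.  -0.2  0.2] w -0.0002
go tool mm [ 3.  -0.2 35.5]
```

Emit:
{"api": "jog_arm", "payload": {"deltas": [[[3, 0, 15, 0, 0.4, -0.5, 0], [2, 0, 13, 0, 0.2, 0, 0], [1, 0, 5, 0, 0, 0, 0], [0, 0, 0, 0, 0, 0, 0]]]}}

```text
clock: 8.6
eef_pos: [0.4657, -0.0513, 0.0244]
tool_rot: [-0.122, 0.993, -0.002, -0.0]
ft_force: [-0.8, 0.9, 0.6]
grip_width: -0.0002
```

```bash
python3 -c "
from h import *
to(-66,40,20.5)"
```

```text
t 8.6 pos [ 0.4657 -0.0513  0.0244] yaw_y 104.04 z [ 0.    -0.004 -1.   ] disp [-67.1  47.3] F [-0.8  0.9  0.6] w -0.0002
go tool mm [-1.2 -7.3  3.9]
```

Emit:
{"api": "jog_arm", "payload": {"deltas": [[[-1, -2, 4, -0.2, 0, 0.2, 0], [0, -3, 1, 0, 0, 0, 0], [0, -3, 0, 0, 0, 0, 0], [0, -3, 0, 0, 0, 0, 0], [0, -3, 0, 0, 0, 0, 0]]]}}

```text
clock: 9.1
eef_pos: [0.473, -0.0659, 0.0218]
tool_rot: [-0.12, 0.993, -0.001, 0.002]
ft_force: [0.3, -0.1, -0.1]
grip_width: -0.0002
```

```bash
python3 -c "
from h import *
to(-66,10,20.5)"
```

```text
t 9.1 pos [ 0.473  -0.0659  0.0218] yaw_y 103.8 z [ 0.005 -0.001 -1.   ] disp [-63.6  31.3] F [ 0.3 -0.1 -0.1] w -0.0002
go tool mm [  2.2 -21.4   1.4]
```

Emit:
{"api": "jog_arm", "payload": {"deltas": [[[2, -2, 1, 0, 0.3, -0.5, 0], [1, -4, 0, 0, 0, 0, 0], [0, -4, 0, 0, 0, 0, 0], [0, -4, 0, 0, 0, 0, 0], [0, 0, 0, 0, 0, 0, 0]]]}}

```text
clock: 9.6
eef_pos: [0.4738, -0.0819, 0.021]
tool_rot: [-0.124, 0.992, -0.001, -0.0]
ft_force: [-0.2, 0.6, 0.8]
grip_width: -0.0001
```

```bash
cat >> h.py <<'E'
def disc(im,uv,r=16):
    x,y=[int(round(t)) for t in uv]; b=(x-r,y-r//2-2,x+r,y+r//2+2)
    s=im[b[1]:b[3],b[0]:b[2]].astype(int).min(2)>135
    n,l,S,c=cv2.connectedComponentsWithStats(s.astype(np.uint8));k=1+S[1:,4].argmax();u=c[k]+b[:2]
    p=at_z('side',u,.0255);print('disc',u.round(1),S[k,4],((p[:2]-T)@RD*1e3).round(1)-[1.5,1.3])
E
python3 -c "
from h import *
p,R=st();to(-66,-20,20.5)
im=camera('side');disc(im,(276,276))
cv2.imwrite('pics/push1.png',cv2.resize(im[200:320,215:355,::-1],None,fx=4,fy=4,interpolation=2))"
```

```text
t 9.6 pos [ 0.4738 -0.0819  0.021 ] yaw_y 104.3 z [-0.    -0.002 -1.   ] disp [-66.8  15.7] F [-0.2  0.6  0.8] w -0.0001
t 9.6 pos [ 0.4738 -0.0819  0.021 ] yaw_y 104.3 z [-0.    -0.002 -1.   ] disp [-66.8  15.7] F [-0.2  0.6  0.8] w -0.0001
go tool mm [ -0.8 -35.7   0.6]
disc [275.6 276.1] 104 [-67.2 -14.9]
```

View pics/push1.png

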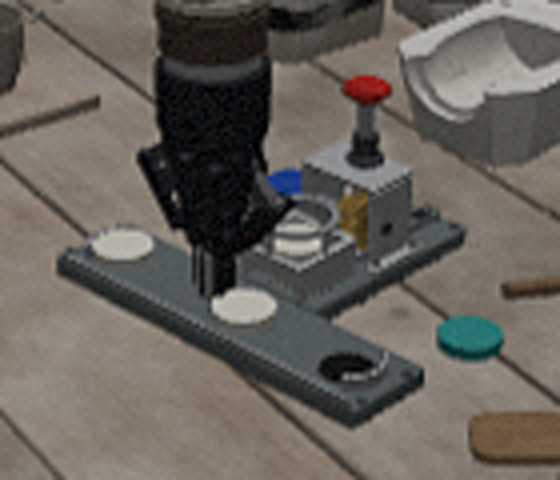

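The disc is at crop (244,306), moving straight along the apron at about (-67,-15), and the gripper is clear of the magazine. I'll continue.

Emit:
{"api": "jog_arm", "payload": {"deltas": [[[0.5, -4, 0.5, 0, 0, 0, 0], [0.5, -5, 0, 0, 0, 0, 0], [0.5, -5, 0, 0, 0, 0, 0], [0.5, -5, 0, 0, 0, 0, 0], [0.5, -5, 0, 0, 0, 0, 0]]]}}

```text
clock: 10.15
eef_pos: [0.4772, -0.1067, 0.0204]
tool_rot: [-0.125, 0.992, -0.001, -0.0]
ft_force: [-0.4, 0.7, 1.0]
grip_width: -0.0003
```

```bash
python3 -c "
from h import *
to(-66,-74.5,20.5)
im=camera('side');disc(im,(282,280))"
```

```text
t 10.15 pos [ 0.4772 -0.1067  0.0204] yaw_y 104.38 z [-0.001 -0.001 -1.   ] disp [-69.6  -9.2] F [-0.4  0.7  1. ] w -0.0003
go tool mm [ -3.5 -65.3  -0. ]
disc [282.1 279.6] 102 [-68.2 -39.4]
```

Emit:
{"api": "jog_arm", "payload": {"deltas": [[[-0.5, -4, 0, 0, 0, -2, 0], [-0.5, -5, 0, 0, 0, 0, 0], [-0.5, -5, 0, 0, 0, 0, 0], [-0.5, -5, 0, 0, 0, 0, 0], [-0.5, -5, 0, 0, 0, 0, 0]]]}}

```text
clock: 10.7
eef_pos: [0.4867, -0.1316, 0.0204]
tool_rot: [-0.142, 0.99, -0.001, -0.0]
ft_force: [-0.6, 0.4, 0.0]
grip_width: -0.0001
```

```bash
python3 -c "
from h import *
to(-66,-74.5,20.5)
im=camera('side');disc(im,(289,284))"
```

```text
t 10.7 pos [ 0.4867 -0.1316  0.0204] yaw_y 106.28 z [-0.001 -0.002 -1.   ] disp [-66.5 -35.7] F [-0.6  0.4  0. ] w -0.0001
go tool mm [  0.8 -38.8  -0.1]
disc [290.  283.1] 108 [-66.4 -66.3]
```

Emit:
{"api": "jog_arm", "payload": {"deltas": [[[0.3, -4, 0, 0, 0, 1, 0], [0.3, -5, 0, 0, 0, 0, 0], [0.3, -5, 0, 0, 0, 0, 0], [0.3, -5, 0, 0, 0, 0, 0], [0.3, -5, 0, 0, 0, 0, 0]]]}}

```text
clock: 11.25
eef_pos: [0.4924, -0.1575, 0.0204]
tool_rot: [-0.132, 0.991, -0.001, -0.0]
ft_force: [-0.5, 0.4, -0.1]
grip_width: -0.0
```

```bash
python3 -c "
from h import *
to(-66,-74.5,20.5)
im=camera('side');disc(im,(297,287))"
```

```text
t 11.25 pos [ 0.4924 -0.1575  0.0204] yaw_y 105.17 z [-0.    -0.002 -1.   ] disp [-67.5 -62.2] F [-0.5  0.4 -0.1] w -0.0
go tool mm [ -1.3 -12.4  -0.1]
disc [297.5 287.1] 111 [-67.3 -93.1]
```

Emit:
{"api": "jog_arm", "payload": {"deltas": [[[-0.2, -3, 0, 0, 0, 0, 0], [-0.2, -3, 0, 0, 0, 0, 0], [-0.2, -2, 0, 0, 0, 0, 0], [-0.2, -1.5, 0, 0, 0, 0, 0], [0, -1, 0, 0, 0, 0, 0]]]}}

```text
clock: 11.8
eef_pos: [0.4964, -0.1692, 0.0205]
tool_rot: [-0.132, 0.991, -0.001, -0.0]
ft_force: [-0.1, 0.7, 0.5]
grip_width: 0.0001
```

```bash
python3 -c "
from h import *
to(-66,-74.5,20.5)
im=camera('side');disc(im,(300,288))
cv2.imwrite('pics/push2.png',cv2.resize(im[250:320,265:345,::-1],None,fx=7,fy=7,interpolation=2))"
```

```text
t 11.8 pos [ 0.4964 -0.1692  0.0205] yaw_y 105.11 z [-0.    -0.003 -1.   ] disp [-66.5 -74.5] F [-0.1  0.7  0.5] w 0.0001
go tool mm [-0.5 -0.  -0. ]
disc [301.3 288.8] 114 [ -66.6 -105.4]
```

View pics/push2.png

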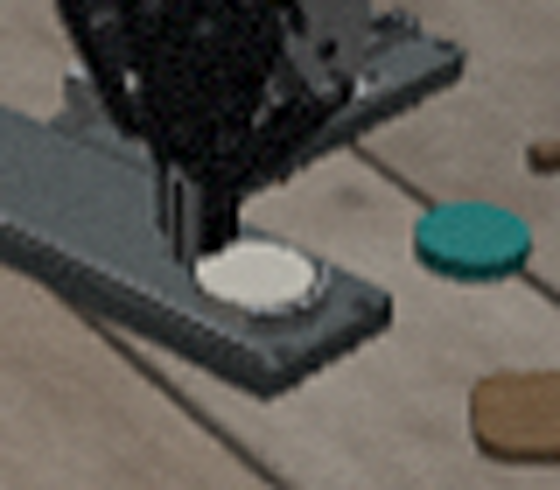

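The disc is in the curb at (258,275), with a thin ring still visible. I'll press in small steps until the force shows contact.

Emit:
{"api": "jog_arm", "payload": {"deltas": [[[0, -1, 0, 0, 0, 0, 0], [0, -1, 0, 0, 0, 0, 0]]]}}

```text
clock: 12.05
eef_pos: [0.4968, -0.1704, 0.0204]
tool_rot: [-0.132, 0.991, -0.0, -0.0]
ft_force: [-0.9, 4.1, 2.0]
grip_width: -0.0002
```

```bash
python3 -c "
from h import *
st()
disc(camera('side'),(300,288))"
```

```text
t 12.05 pos [ 0.4968 -0.1704  0.0204] yaw_y 105.15 z [-0.    -0.001 -1.   ] disp [-66.3 -75.8] F [-0.9  4.1  2. ] w -0.0002
disc [301.6 288.9] 113 [ -66.7 -106.5]
```

Contact with the curb shows as 4 N along +y, so the disc is home. I'll back off, rise, and move clear of the top view.

Emit:
{"api": "jog_arm", "payload": {"deltas": [[[0, 4, 0, 0, 0, 0, 0], [0, 10, -3, 0, 0, 0, 0], [0, 5, -40, 0, 0, 0, 0], [0, 0, -45, 0, 0, 0, 0], [0, 0, -45, 0, 0, 0, 0]]]}}

```text
clock: 12.6
eef_pos: [0.4851, -0.1483, 0.1498]
tool_rot: [-0.132, 0.991, 0.002, -0.009]
ft_force: [1.1, 0.7, 0.6]
grip_width: -0.0
```

Emit:
{"api": "jog_arm", "payload": {"deltas": [[[0, 45, -30, 0, 0, 0, 0], [0, 45, 0, 0, 0, 0, 0], [0, 45, 0, 0, 0, 0, 0], [0, 45, 0, 0, 0, 0, 0], [0, 45, 0, 0, 0, 0, 0]]]}}

```text
clock: 13.1
eef_pos: [0.4335, 0.0668, 0.188]
tool_rot: [-0.126, 0.992, -0.003, 0.002]
ft_force: [0.7, 0.4, 0.1]
grip_width: -0.0003
```

Emit:
{"api": "jog_arm", "payload": {"deltas": [[[0, 45, 0, 0, 0, 0, 0], [0, 45, 0, 0, 0, 0, 0], [0, 35, 0, 0, 0, 0, 0], [0, 15, 0, 0, 0, 0, 0], [0, 0, 0, 0, 0, 0, 0]]]}}

```text
clock: 13.6
eef_pos: [0.3921, 0.2129, 0.1889]
tool_rot: [-0.131, 0.991, -0.003, 0.005]
ft_force: [-0.1, -0.3, 0.1]
grip_width: 0.0
```

```bash
python3 -c "
from h import *
st()
a=camera('top');b=camera('side');disc(b,(301,289));disc(b,(245,261))
cv2.imwrite('pics/fin.png',np.hstack([cv2.resize(a[140:260,240:380],None,fx=2.8,fy=2.8,interpolation=2),cv2.resize(b[200:320,215:355],None,fx=2.8,fy=2.8,interpolation=2)])[:,:,::-1])
u=[279,231.7]
for q in((-.066,-.105),(-.066,.105)):
    w=np.r_[T+RD@q,.026];v=proj('top',w);x,y=v.round().astype(int)
    s=a[y-13:y+13,x-13:x+13].astype(int).min(2)>135;V,U=np.nonzero(s);p=at_z('top',(U.mean()+x-13,V.mean()+y-13),.026);print('top disc',((p[:2]-T)@RD*1e3).round(1),s.sum())"
```

```text
t 13.6 pos [0.3921 0.2129 0.1889] yaw_y 105.09 z [ 0.011 -0.004 -1.   ] disp [-73.1 321.5] F [-0.1 -0.3  0.1] w 0.0
disc [301.4 288.8] 116 [ -66.7 -105.8]
disc [245.3 260.6] 87 [-65.9 105. ]
top disc [ -58.9 -109.3] 228
top disc [-63.7 105.4] 215
```

View pics/fin.png

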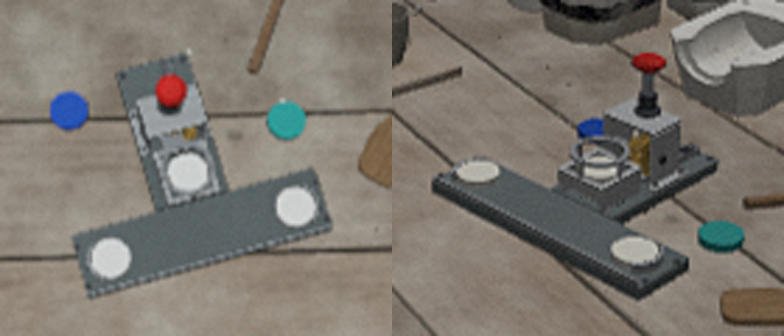

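Both views show the new disc in its seat (top crop (295,207), side crop (635,250)) and flat. The knob is up and nothing else has moved. The top-view centroids were thrown off by bright wood in the window, so I'll redo them by component and hand in.

```bash
python3 -c "
from h import *
a=camera('top')
for x,y in((345,214),(279,232)):
    s=(a[y-12:y+13,x-12:x+13].astype(int).min(2)>150).astype(np.uint8);n,l,S,c=cv2.connectedComponentsWithStats(s);k=1+S[1:,4].argmax()
    p=at_z('top',c[k]+[x-12,y-12],.026);print(S[k,4],((p[:2]-T)@RD*1e3).round(1))
job_done()"
```

```text
157 [ -67.2 -106.5]
161 [-66.3 104.2]
the job is handed in; nothing more can be done
```

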